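Hang the slide rack on the drain-stand hook

ROBOT

A 7-joint arm with a two-finger parallel gripper is mounted at the origin on the work surface. World frame = base frame: x ahead of the robot, y to its left, z up, the work surface at z = 0. Lengths are in m, angles in rad, forces in N, time in s.
With the tool pointing down it reaches from about 0.4 to 0.85 m from the base axis. Payload 10.4 kg.
Tool frame: the origin (TCP) lies midway between the tips of the shut fingers; the grasp point (between the pads) lies 19 mm behind it; z points along the fingers, x is the direction in which the jaws open and shut, and the axes are right-handed (so a half turn about z gives the same grasp; the last joint's range is limited). The gripper opens to 85 mm and grips with 20 to 120 N. Pads are 22 mm wide; open, the fingers measure 114 mm over their backs; the gripper's body (76 mm by 85 mm) begins 54 mm behind the grasp point. The pads swing forward as they close: fully open they stand 13 mm farther back than shut.
Start: joints at [-1.371, 0.332, -0.065, 1.46, 0.022, 1.35, -0.088], TCP at [0.138, 0.61, 0.231] pointing down, gripper open.
Joint ranges: [-2.6, 2.6], [-0.5, 2.12], [-1.47, 1.34], [0.16, 2.42], [-1.27, 4.41], [0.06, 2.06], [-2.6, 2.6]. Speed limits (rad/s): [2.22, 2.22, 2.79, 2.79, 3.14, 3.14, 3.14].

INTERFACE

Orientations are given as a unit quaternion [x, y, z, w].
In Python, from workcell import monitor, eyes, ticket, models gives the robot as it stands.
- The arm moves only by the tool servo_tool, never from a script. Its argument "motion" is a list of rows, each a list of 7 numbers: the opening, from 0 (shut) to 1 (fully open), then the shift along the tool's x, y, z in m, then the turn, a rotation vector about the tool's x, y, z in degrees. In form: [[fingers, tx, ty, tz, rx, ry, rz], ...]. A call has 1 to 20 rows; each row is the pose to reach, as a shift and turn from the pose commanded when the call began, along the tool's axes at that moment; what a row does not reach only later rows make up. A row lasts 1/8 s, in which the tool goes at most 62.5 mm and 10.7 degrees, less where a joint would pass 70% of its speed; a pose out of reach is approached as far as the arm can. A call with a gripper value outside its range is refused whole. The fingers move at their own pace and stop on an object; "grip_force" is the grip in N (left out, the last holds). Time passes only in rows, so rows that repeat a pose let the fingers close. It gives the time, the measured TCP pose, the force and the opening at its end, in the units of the state.
- monitor.get_obs(): the state, without advancing time (a new reading comes with each control period).
- eyes.camera(name): name is "side" or "top"; returns (picture, depth): 400x640x3 uint8, blue, green, red; 400x640 float32, m along the optical axis (not along the pixel's ray), 0 where there is no reading.
- eyes.camera_info(name): a dict with "intrinsics" (3x3 intrinsics, pixels), "extrinsics" (4x4, takes a point from world to camera coordinates). Camera axes: x right, y down, z forward; pixel columns grow to the right and rows downward; lengths in m; the calibration is good to about 2 mm. A picture is of the moment at which its call begins. camera_info takes no time and is no camera call.
- ticket.hand_in(): hands the job in, once; it reports no verdict.
Trained networks look in the newest picture that a camera, given by its name, has taken for a name from the list of things; names that differ only in an ending like _2 or _b are one class to them, and where a whole thing is asked for, a point or a joint stands for the part that bears it (a point fixed in the world has none). Each returns a list of dicts, best first, with "confidence" (0 to 1); they miss things now and then, are a little off and sometimes report something else, mostly with a low value. They report only what shows in the picture. A call takes as long as a camera call.
- models.boxes_of(camera, thing): "point" ([x, y, z] in m, in the coordinates of the camera as it stood for that picture, good to about 4 mm: the middle of the surface that is visible of it).
The state is a dict: "clock": time; "joint_pos": joint angles; "joint_velocities": joint speeds; "tau": joint torques, N m; "position": TCP position; "ee_rot": TCP orientation; "ft_force": force on the tool from outside, world axes, zero at the start; "torque": the same for the moment, N m; "grip_width": opening from 0.0 (shut) to 1.0 (fully open).
Only numpy, scipy, OpenCV 4.12 (cv2) and the standard library are available. Lean on these libraries where they do the work, as an engineer would, in place of code of your own. Each camera call takes 0.05 s, during which the arm holds its last target. There are 200 camera calls.

TASK

The rack of microscope slides has just been rinsed: pick it up and hang it by its wire handle on the hook of the drain stand, so that it hangs freely over the blue drip tray. Do not tip the rack over on the way, and leave the beaker, the bottle and the tube block where they are.

Things in the scene. Friction and masses are not known exactly. Their poses are not given: they have to be found in the camera images.
- rack: Loose slide rack, 0.25 kg, on the bench: white cradle 40 (x) by 84 (y) by 40 mm tall with six glass slides fixed in it, and a rigid handle of 6 mm steel wire in its y-z plane. Origin: centre of underside, z up. The handle's two legs are vertical at y = +-26 mm (58 mm over the outsides) from z = 72 to 120 mm; between them it is open along x from z = 41 mm up to the bar. Symmetric.
- handle (a point): Middle of the level top bar of the rack's handle, on the wire's centre line, 131 mm above the rack's underside. The bar is 26 mm long, along y, then bends down to the legs. Axes as the rack's.
- stand: Drain stand, fixed. Origin: at bench level on the axis of its upright rod (12 mm thick, 355 mm tall); z up; its hook points to -x, roughly to the robot. Foot plate from x = -150 to +40 mm, 130 mm wide, with a blue drip tray in front of the rod (rim 32 mm high). A block 28 x 26 x 26 mm at z = 197 mm holds the hook. A spare clamp at z = 285 mm points away to x = +140 mm.
- knob (a point): Front end of a black screw knob (22 mm across) that sticks out forward from a block (40 x 34 x 40 mm, around the stand's rod) above the hook: 285 mm above the bench, 44 mm in front of the rod's axis. It leaves no room for a gripper held vertically over the hook; one tilted some 30 to 40 degrees, its body leaning to the side the hook points to (-x), clears it. Axes as the stand's.
- hook_seat (a point): Top of the hook's wire (8 mm thick) at its low point, where the handle's bar is to rest: 38 mm in front of the rod's axis, 191 mm above the bench; axes as the stand's. From here the hook rises forward to its tip, 26 mm ahead (-x) and 23 mm higher, and gently backward to its block 24 mm behind. When hung, the bar's centre line is about 3 mm above this point.
- beaker: Bystander: open glass beaker, 72 mm across, 95 mm tall. Origin: centre of the underside.
- bottle: Bystander: white plastic bottle with a blue cap, 64 mm across, 150 mm tall. Origin: centre of the underside.
- tube_block: Bystander: black tube block with round wells, 85 (x) by 125 (y) by 40 mm. Origin: centre of the underside.

How it is judged:
At the end, for the whole second after the job is handed in: The rack hangs by its handle in the hook: the middle of the handle's bar is within 18 mm (along the hook), 20 mm (across it) and -6 to +14 mm (height) of the hook's seat, the rack is borne by the stand, upright within 0.25 rad (14 degrees) and at rest (slower than 0.05 m/s) (x of handle in the frame of hook_seat between -0.018 and 0.018 m and y of handle in the frame of hook_seat between -0.02 and 0.02 m and z of handle in the frame of hook_seat between -0.006 and 0.014 m and angle between rack's own z axis and vertical below 0.25 rad and linear speed of rack below 0.05 m/s and contact force between rack and stand above 0.5 N); the robot touches nothing.
It fails at once if the rack is tipped over (tilted more than 0.8 rad, 46 degrees) (angle between rack's own z axis and vertical above 0.8 rad).
It fails at once if the beaker is moved by more than 30 mm (distance of beaker from where it was at the start of the episode above 0.03 m).
It fails at once if the bottle is moved by more than 30 mm (distance of bottle from where it was at the start of the episode above 0.03 m).
It fails at once if the tube block is moved by more than 30 mm (distance of tube_block from where it was at the start of the episode above 0.03 m).
It also fails if it takes over 53 s, if anything falls off the work surface, if the arm or the gripper's body presses on something with over 40 N, if the wrist force passes 120 N, or if a joint passes its speed limit or range.

## Working session

There is one attempt and no reset: what is moved stays moved. The work goes in short steps, Python scripts to look and compute and a tool call to move; the robot and the scene stay as the last step left them, time stands still between calls to the robot, and variables do not carry over. Pictures are saved under pics/ and viewed, about 8 in all and at most 12, crops included, and the job is handed in when it is done.

Besides the shell and the picture viewer there is one more tool, called as name(argument=value, ...), one argument or row to a line, values as JSON. servo_tool: Moves the arm, as the interface text tells. Its arguments: {"type":"object","properties":{"motion":{"type":"array"},"grip_force":{"type":"number"}},"required":["motion"]}

```bash
mkdir -p pics; ls; cat > h.py <<'E'
import numpy as np, cv2
from scipy.spatial.transform import Rotation as R
from workcell import monitor, eyes, ticket, models
def shot(cam,name=None):
    p,d=eyes.camera(cam)
    if name: cv2.imwrite('pics/'+name,p)
    return p,d
def toworld(cam,pc):
    T=np.array(eyes.camera_info(cam)['extrinsics']); return (np.atleast_2d(pc)-T[:3,3])@T[:3,:3]
def cloud(cam,d):
    K=np.array(eyes.camera_info(cam)['intrinsics']); v,u=np.mgrid[:d.shape[0],:d.shape[1]]
    pc=np.stack([(u-K[0,2])/K[0,0]*d,(v-K[1,2])/K[1,1]*d,d],-1)
    return toworld(cam,pc.reshape(-1,3)).reshape(d.shape+(3,))
def pix(cam,pw):
    i=eyes.camera_info(cam);T=np.array(i['extrinsics']);K=np.array(i['intrinsics'])
    c=np.atleast_2d(pw)@T[:3,:3].T+T[:3,3]; q=c@K.T; return q[:,:2]/q[:,2:]
E
python3 - <<'E'
from h import *
o=monitor.get_obs(); print({k:np.round(v,3) for k,v in o.items()})
for c in('side','top'):
    p,d=shot(c,c+'0.png'); np.save(c+'0.npy',d)
    T=np.array(eyes.camera_info(c)['extrinsics']);print(c,'cam at',(-T[:3,:3].T@T[:3,3]).round(3),'fwd',T[2,:3].round(2))
    for n in('rack','handle','stand','knob','hook_seat','beaker','bottle','tube_block'):
        for r in models.boxes_of(c,n)[:2]: print(n,round(r['confidence'],2),toworld(c,r['point']).round(3), pix(c,toworld(c,r['point'])).round())
E
```

```text
pics
{'clock': np.float64(0.0), 'joint_pos': array([-1.371,  0.333, -0.065,  1.461,  0.022,  1.35 , -0.088]), 'joint_velocities': array([ 0.   , -0.001, -0.001, -0.001, -0.002, -0.001,  0.   ]), 'tau': array([-0.0000e+00, -6.2544e+01,  4.9000e-02, -3.9163e+01,  1.6000e-02,
        9.0000e-03,  0.0000e+00]), 'position': array([0.138, 0.609, 0.231]), 'ee_rot': array([ 0.781,  0.624, -0.001,  0.   ]), 'ft_force': array([ 0.653,  0.377, -0.008]), 'torque': array([-0.012,  0.03 , -0.06 ]), 'grip_width': np.float64(1.004)}
side cam at [0.19  0.522 0.968] fwd [ 0.38 -0.56 -0.74]
rack 0.93 [[0.462 0.235 0.038]] [[292. 361.]]
handle 0.67 [[0.461 0.236 0.038]] [[292. 362.]]
stand 0.59 [[ 0.493 -0.02   0.014]] [[346. 275.]]
knob 0.8 [[ 0.496 -0.017  0.013]] [[345. 275.]]
hook_seat 0.59 [[ 0.494 -0.019  0.016]] [[346. 274.]]
beaker 0.78 [[ 0.457 -0.224  0.068]] [[402. 215.]]
bottle 0.63 [[ 0.605 -0.44   0.086]] [[393. 143.]]
tube_block 0.68 [[ 0.733 -0.001  0.043]] [[265. 228.]]
tube_block 0.48 [[ 0.603 -0.435  0.081]] [[393. 145.]]
top cam at [ 0.474 -0.097  1.22 ] fwd [ 0.13 -0.   -0.99]
rack 0.85 [[0.468 0.23  0.029]] [[215. 248.]]
handle 0.64 [[0.467 0.228 0.025]] [[216. 248.]]
stand 0.66 [[ 0.486 -0.033  0.015]] [[297. 242.]]
knob 0.96 [[ 0.483 -0.041  0.016]] [[299. 243.]]
hook_seat 0.92 [[ 0.483 -0.031  0.009]] [[296. 243.]]
beaker 0.67 [[ 0.461 -0.244  0.027]] [[362. 248.]]
bottle 0.94 [[ 0.606 -0.444  0.102]] [[428. 201.]]
tube_block 0.7 [[ 0.742 -0.009  0.039]] [[289. 163.]]
tube_block 0.41 [[ 0.484 -0.033  0.016]] [[297. 242.]]
```

```bash
python3 - <<'E'
from h import *
s=cv2.imread('pics/side0.png'); t=cv2.imread('pics/top0.png')
a=cv2.resize(s[140:400,220:480],(780,780))[:600]
cv2.imwrite('pics/sidec.png',cv2.resize(s[170:400,220:460],None,fx=2.6,fy=2.6,interpolation=cv2.INTER_CUBIC))
cv2.imwrite('pics/topc.png',cv2.resize(t[130:310,160:400],None,fx=3.3,fy=3.3,interpolation=cv2.INTER_CUBIC))
E
```

```text
(no output)
```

View pics/sidec.png

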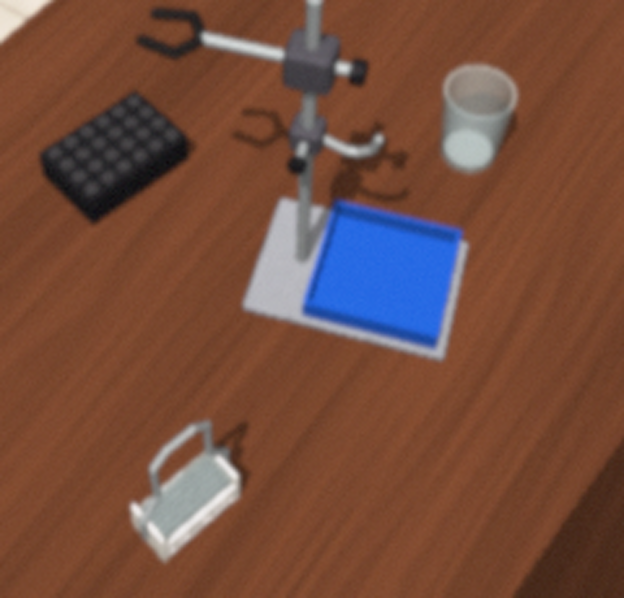

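View pics/topc.png

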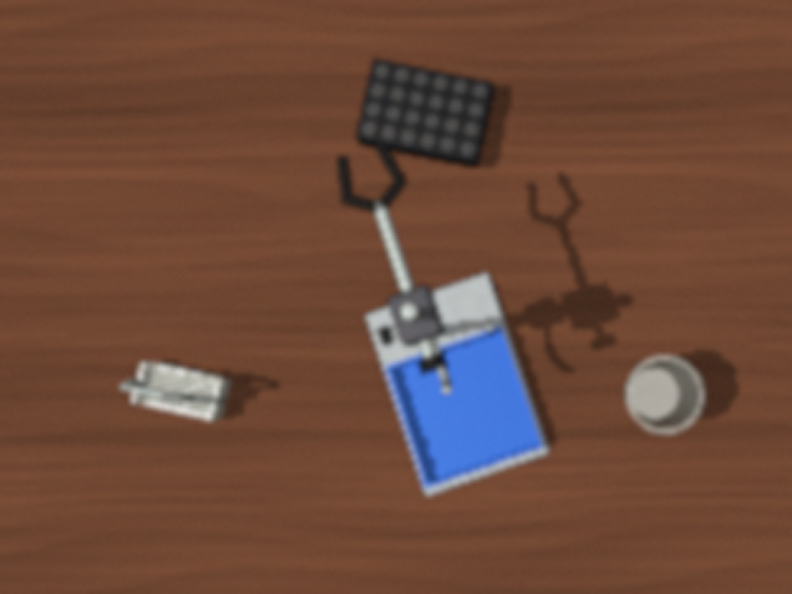

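The side crop shows the rack lower left, with its bar from about (152,465) to (208,425). The hook tip is at (380,138) and the knob at (358,70). In the top crop the rack is at (180,390), the knob at (432,362) and the hook tip at (447,390). Next I fit the poses from the point clouds.

```bash
python3 - <<'E'
from h import *
for c in('top','side'):
    p=cv2.imread(f'pics/{c}0.png').astype(int); d=np.load(c+'0.npy'); X=cloud(c,d)
    b,g,r=p[...,0],p[...,1],p[...,2]
    notwood=(b>r-15)&(d>0)
    print(c,'bench z',np.median(X[300:,:150,2]) if c=='top' else '')
    x,y,z=X[...,0],X[...,1],X[...,2]
    def rect(m,n):
        m=cv2.morphologyEx(m.astype(np.uint8),cv2.MORPH_OPEN,np.ones((2,2)))>0
        q=X[m][:,:2]; (cx,cy),(w,h),a=cv2.minAreaRect((q*1000).astype(np.float32)); print(n,m.sum(),'c',round(cx,1),round(cy,1),'wh',round(w,1),round(h,1),'ang',round(a,1))
    near=(abs(x-.48)<.2)&(abs(y+.03)<.14)
    rect(near&notwood&(z<.04)&(z>-.003),'plate')
    blue=near&(b>r+60)&(b>150); rect(blue&(z<.045),'tray'); print('tray z',np.percentile(z[blue],[5,25,50,75,95]).round(3))
    rk=(abs(x-.468)<.09)&(abs(y-.232)<.09)&notwood
    rect(rk&(z>.025)&(z<.05),'cradle'); rect(rk&(z>.01)&(z<.05),'cradle2')
    bar=rk&(z>.118)&(z<.145); print('bar',bar.sum(),X[bar].mean(0).round(4) if bar.any() else '', 'ends',X[bar][[X[bar][:,1].argmin(),X[bar][:,1].argmax()]].round(3) if bar.any() else '')
    if bar.any(): print(X[bar].round(3)[::max(1,bar.sum()//12)])
    st=near&notwood
    for lo,hi in((.05,.15),(.18,.215),(.215,.235),(.27,.31),(.345,.37)):
        m=st&(z>lo)&(z<hi); print(lo,hi,m.sum(),np.median(X[m],0).round(3) if m.any() else '', X[m].min(0).round(3) if m.any() else '',X[m].max(0).round(3) if m.any() else '')
E
```

```text
top bench z 0.0020765986472914165
plate 2032 c 468.9 -39.8 wh 190.5 133.8 ang 18.8
tray 1338 c 446.1 -47.9 wh 126.7 121.4 ang 18.7
tray z [0.01  0.013 0.015 0.017 0.033]
cradle 68 c 462.8 231.4 wh 82.1 39.0 ang 77.3
cradle2 200 c 457.6 89.2 wh 369.7 50.4 ang 87.4
bar 39 [0.4669 0.2298 0.1305] ends [[0.462 0.205 0.122]
 [0.472 0.258 0.126]]
[[0.475 0.256 0.124]
 [0.472 0.254 0.13 ]
 [0.472 0.244 0.132]
 [0.469 0.25  0.133]
 [0.469 0.239 0.138]
 [0.469 0.231 0.137]
 [0.466 0.238 0.133]
 [0.466 0.229 0.132]
 [0.466 0.22  0.132]
 [0.465 0.213 0.125]
 [0.463 0.22  0.133]
 [0.463 0.212 0.128]
 [0.462 0.205 0.122]]
0.05 0.15 0   
0.18 0.215 50 [ 0.505 -0.026  0.201] [ 0.466 -0.041  0.188] [0.52  0.018 0.215]
0.215 0.235 2 [ 0.468 -0.037  0.216] [ 0.466 -0.039  0.215] [ 0.469 -0.036  0.216]
0.27 0.31 430 [ 0.537 -0.011  0.292] [ 0.482 -0.043  0.279] [0.661 0.04  0.309]
0.345 0.37 22 [ 0.524 -0.021  0.355] [ 0.52  -0.025  0.345] [ 0.529 -0.016  0.357]
side bench z 
plate 3677 c 388.3 214.7 wh 188.8 706.9 ang 17.8
tray 2414 c 361.7 210.1 wh 126.8 701.0 ang 18.5
tray z [0.011 0.013 0.014 0.018 
[... 166 characters left out ...]
3 0.26  0.121]]
[[0.466 0.215 0.129]
 [0.466 0.221 0.135]
 [0.46  0.21  0.123]
 [0.462 0.217 0.127]
 [0.464 0.224 0.133]
 [0.469 0.233 0.134]
 [0.466 0.233 0.133]
 [0.471 0.243 0.135]
 [0.469 0.243 0.134]
 [0.473 0.247 0.129]
 [0.474 0.252 0.126]
 [0.469 0.252 0.127]
 [0.471 0.256 0.125]]
0.05 0.15 106 [ 0.522 -0.016  0.096] [ 0.518 -0.024  0.052] [ 0.528 -0.013  0.147]
0.18 0.215 278 [ 0.513 -0.015  0.201] [ 0.464 -0.04   0.184] [0.536 0.019 0.215]
0.215 0.235 30 [ 0.522 -0.017  0.223] [ 0.519 -0.022  0.215] [ 0.528 -0.015  0.233]
0.27 0.31 691 [ 0.527 -0.007  0.29 ] [ 0.48  -0.039  0.27 ] [0.656 0.042 0.31 ]
0.345 0.37 37 [ 0.523 -0.018  0.353] [ 0.519 -0.025  0.345] [ 0.529 -0.015  0.357]
```

```bash
cat >> h.py <<'E'
def tool(yaw,tilt):  # jaws along y of a frame with this yaw, tool z = sin(tilt) x - cos(tilt) z
    y,t=np.radians([yaw,tilt]); xr=np.array([np.cos(y),np.sin(y),0]); yr=np.array([-np.sin(y),np.cos(y),0])
    tz=np.sin(t)*xr-np.cos(t)*np.array([0,0,1.]); return np.stack([yr,np.cross(tz,yr),tz],1)
def rel(p,M):
    o=monitor.get_obs(); C=R.from_quat(o['ee_rot']).as_matrix()
    return np.r_[C.T@(np.array(p)-o['position']),np.degrees(R.from_matrix(C.T@M).as_rotvec())].round(4)
E
python3 - <<'E'
from h import *
M=tool(-12.7,40); g=np.array([.467,.2325,.113])+.020*M[:,2]
print('tcp grasp',g, 'pre',g-.1*M[:,2]); print(rel(g-.1*M[:,2],M).tolist()); print(rel(g,M).tolist())
E
```

```text
tcp grasp [0.47954123 0.22967371 0.09767911] pre [0.41683508 0.24380515 0.17428356]
[-0.2952, 0.3527, 0.057, -40.0017, 0.0164, -0.0648]
[-0.2951, 0.417, 0.1336, -40.0017, 0.0164, -0.0648]
```

servo_tool(
  motion=[
    [1,-0.015,0.018,0.003,-2,0,0],
    [1,-0.045,0.053,0.008,-6,0,0],
    [1,-0.075,0.09,0.014,-10,0,0],
    [1,-0.105,0.125,0.02,-14,0,0],
    [1,-0.135,0.16,0.026,-18,0,0],
    [1,-0.165,0.196,0.032,-22,0,0],
    [1,-0.195,0.233,0.038,-26,0,0],
    [1,-0.225,0.268,0.043,-30,0,0],
    [1,-0.255,0.304,0.049,-34,0,0],
    [1,-0.28,0.335,0.054,-38,0,0],
    [1,-0.295,0.353,0.057,-40,0,0],
    [1,-0.295,0.353,0.057,-40,0,0],
    [1,-0.295,0.353,0.057,-40,0,0],
  ],
)

```text
clock: 2.52
position: [0.417, 0.2449, 0.1748]
ee_rot: [0.734, 0.587, 0.214, 0.267]
ft_force: [-0.3, 0.1, -0.5]
grip_width: 1.0
```

```bash
python3 - <<'E'
from h import *
s,_=shot('side'); t,_=shot('top')
a=cv2.resize(s[250:400,200:340],(560,600),interpolation=cv2.INTER_CUBIC)[:, :400]; 
a=cv2.resize(s[270:400,220:350],(400,400),interpolation=cv2.INTER_CUBIC); b=cv2.resize(t[190:320,150:280],(400,400),interpolation=cv2.INTER_CUBIC)
cv2.imwrite('pics/pre.png',np.hstack([a,b]))
M=tool(-12.7,40); g=np.array([.467,.2325,.113])+.020*M[:,2]
print(monitor.get_obs()['joint_pos'].round(2)); print(rel(g,M).tolist())
E
```

```text
[-1.2  -0.14  0.09  2.28  0.85  1.   -0.23]
[-0.0013, -0.0002, 0.1005, -0.0119, -0.0443, -0.0434]
```

View pics/pre.png

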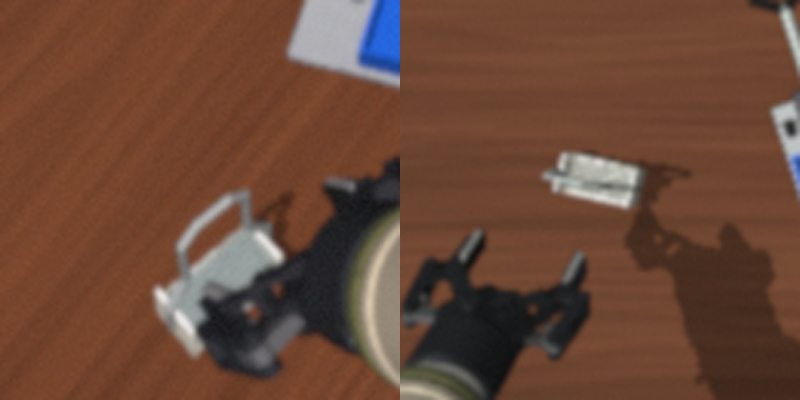

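The side half shows the open jaws at about (300,260), in front of the handle bar (180–245, 190–245). The top half has the fingertips at (475,235) and (580,255), with the rack at (595,180). The lateral alignment needs checking, so I'll overlay projected points.

```bash
python3 - <<'E'
from h import *
o=monitor.get_obs(); C=R.from_quat(o['ee_rot']).as_matrix(); P=o['position']
yr=tool(-12.7,40)[:,0]; c=np.array([.467,.2325,0]); z=np.array([0,0,1])
pts=[(P,(0,255,0))]+[(P-C[:,2]*.013+s*.0425*C[:,0],(0,255,255)) for s in(-1,1)]
pts+=[(c+z*.131+yr*y,(0,0,255)) for y in(-.013,.013)]+[(c+z*.1+yr*y,(255,0,255)) for y in(-.026,.026)]
out=[]
for cam,r0,c0 in(('side',270,220),('top',190,150)):
    p,_=shot(cam); a=cv2.resize(p[r0:r0+130,c0:c0+130],(400,400),interpolation=cv2.INTER_CUBIC)
    for q,col in pts:
        u=((pix(cam,q)[0]-[c0,r0]+.5)*400/130).astype(int); cv2.circle(a,tuple(map(int,u)),3,col,-1)
    out.append(a)
cv2.imwrite('pics/pre2.png',np.hstack(out))
E
```

```text
(no output)
```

View pics/pre2.png

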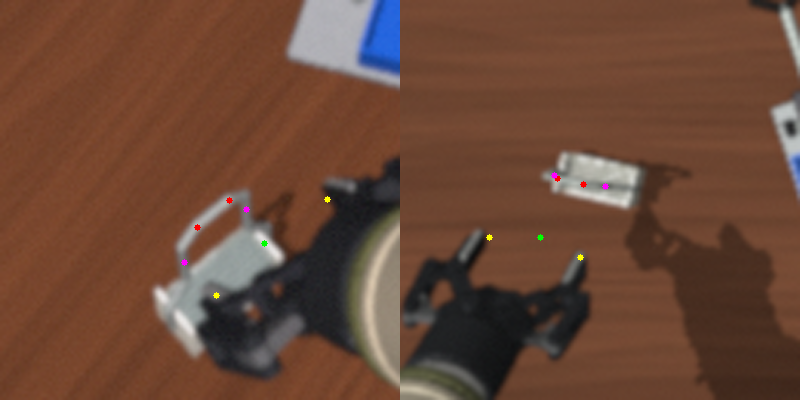

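The projected bar and leg points land on the wire in both views, and the fingertip points land on the fingertips. I'll advance and close.

servo_tool(
  motion=[
    [1,0,0,0.015,0,0,0],
    [1,-0.001,0,0.035,0,0,0],
    [1,-0.001,0,0.055,0,0,0],
    [1,-0.001,0,0.075,0,0,0],
    [1,-0.001,0,0.09,0,0,0],
    [1,-0.001,0,0.1,0,0,0],
    [1,-0.001,0,0.1,0,0,0],
    [0.45,-0.001,0,0.1,0,0,0],
    [0.45,-0.001,0,0.1,0,0,0],
    [0.45,-0.001,0,0.1,0,0,0],
    [0.45,-0.001,0,0.1,0,0,0],
    [0.45,-0.001,0,0.1,0,0,0],
    [0.45,-0.001,0,0.1,0,0,0],
  ],
  grip_force=50,
)

```text
clock: 4.35
position: [0.4799, 0.2292, 0.0985]
ee_rot: [0.734, 0.586, 0.214, 0.267]
ft_force: [-1.6, -1.3, 6.6]
grip_width: 0.657
```

servo_tool(
  motion=[
    [0.45,0,0.003,-0.004,0,0,0],
    [0.45,0,0.01,-0.012,0,0,0],
    [0.45,0,0.019,-0.023,0,0,0],
    [0.45,0,0.032,-0.038,0,0,0],
    [0.45,0,0.045,-0.054,0,0,0],
    [0.45,0,0.058,-0.069,0,0,0],
    [0.45,0,0.064,-0.077,0,0,0],
    [0.45,0,0.064,-0.077,0,0,0],
    [0.45,0,0.064,-0.077,0,0,0],
  ],
)

```text
clock: 5.48
position: [0.4789, 0.2285, 0.197]
ee_rot: [0.734, 0.587, 0.213, 0.267]
ft_force: [-0.0, 0.6, -4.2]
grip_width: 0.655
```

```bash
python3 - <<'E'
from h import *
o=monitor.get_obs(); C=R.from_quat(o['ee_rot']).as_matrix(); P=o['position']; print(P.round(4),o['joint_pos'].round(2))
out=[]; zt=.018
h=P-C[:,2]*.020; print('grip pt',h)
z=np.array([0,0,1]); yr=C[:,0]
for cam in('side','top'):
    p,d=shot(cam); X=cloud(cam,d); u0=pix(cam,h-[0,0,.06])[0].astype(int)
    r0,c0=max(0,min(270,u0[1]-65)),max(0,u0[0]-65)
    a=cv2.resize(p[r0:r0+130,c0:c0+130],(400,400),interpolation=cv2.INTER_CUBIC)
    for q,col in [(h+z*.018+yr*y,(0,0,255)) for y in(-.013,.013)]+[(h+yr*y-z*.03,(255,0,255)) for y in(-.026,.026)]:
        u=((pix(cam,q)[0]-[c0,r0]+.5)*400/130).astype(int); cv2.circle(a,tuple(map(int,u)),2,col,-1)
    out.append(a)
    b,g,r=[p[...,i].astype(int) for i in range(3)]
    m=(np.linalg.norm(X[...,:2]-h[:2],axis=-1)<.07)&(b>r-15)&(d>0)&(r>120)
    zc=X[m][:,2]; print(cam,np.histogram(zc,np.arange(0.08,.28,.01))[0])
    b_=m&(X[...,2]>h[2]-.113+.122)&(X[...,2]<h[2]+.03); print('bar pts',X[b_].mean(0).round(4),b_.sum(), X[b_][:,2].max() if b_.any() else '')
cv2.imwrite('pics/lift.png',np.hstack(out))
E
```

```text
[0.4789 0.2285 0.197 ] [-1.12 -0.11  0.18  2.2   0.85  0.93 -0.08]
grip pt [0.46634847 0.23133618 0.21235496]
side [  0   0  29  41 119  78  10   3   0   0   0   0   0   0  20  54   0   0
   0]
bar pts [0.4672 0.2379 0.2308] 74 0.23692336912549256
top [ 0  0 45 23 55 96 19  5  3  0  0  0  0  5 16 28  1  0  0]
bar pts [0.4658 0.2275 0.2305] 44 0.24201856170001848
```

View pics/lift.png

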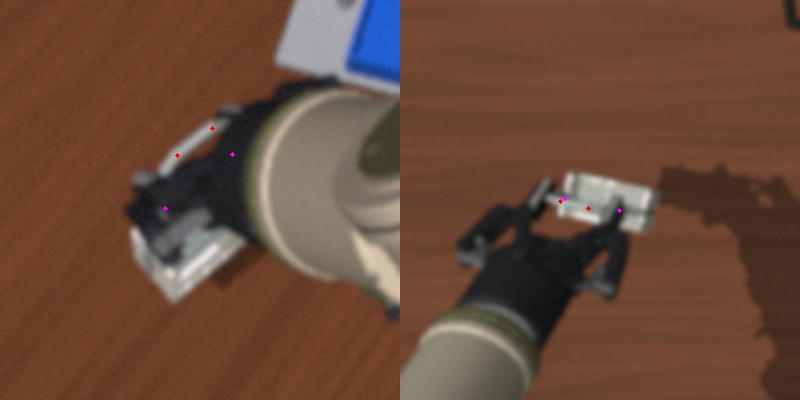

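The rack is lifted and hanging between the fingers. The bar shows at (165–215, 128–170) in the side half, and the projected bar points match it. Next I go to a waypoint turned to the stand's yaw, well to the side of the hook.

```bash
cat >> h.py <<'E'
ROD=np.array([.523,-.021,0]); SY=18.7
def st(x,y,z):
    a=np.radians(SY); return ROD+[x*np.cos(a)-y*np.sin(a),x*np.sin(a)+y*np.cos(a),z]
def bar2tcp(B,M): return np.array(B)-[0,0,.018]+.020*M[:,2]
E
python3 - <<'E'
from h import *
M=tool(SY,40)
print('seat',st(-.038,0,.191),'tip',st(-.064,0,.214))
for B in ([.425,.10,.25],st(-.095,0,.25),st(-.085,0,.235)):
    t=bar2tcp(B,M); print(np.round(B,3),'tcp',t.round(3),np.hypot(*t[:2]).round(3),rel(t,M).tolist())
E
```

```text
seat [ 0.48700601 -0.03318329  0.191     ] tip [ 0.46237854 -0.04151923  0.214     ]
[0.425 0.1   0.25 ] tcp [0.437 0.104 0.217] 0.449 [-0.1305, 0.0024, -0.0235, -0.0522, 20.2727, -24.0675]
[ 0.433 -0.051  0.25 ] tcp [ 0.445 -0.047  0.217] 0.448 [-0.2764, 0.0339, 0.0032, -0.0522, 20.2727, -24.0675]
[ 0.442 -0.048  0.235] tcp [ 0.455 -0.044  0.202] 0.457 [-0.2712, 0.0308, 0.0202, -0.0522, 20.2727, -24.0675]
```

servo_tool(
  motion=[
    [0.45,-0.007,0,-0.001,0,1,-1.2],
    [0.45,-0.022,0,-0.004,0,3.4,-4],
    [0.45,-0.04,0.001,-0.007,0,6.2,-7.4],
    [0.45,-0.06,0.001,-0.011,0,9.3,-11],
    [0.45,-0.08,0.001,-0.014,0,12.4,-14.8],
    [0.45,-0.1,0.002,-0.018,0,15.5,-18.4],
    [0.45,-0.118,0.002,-0.021,0,18.3,-21.8],
    [0.45,-0.128,0.002,-0.023,0,19.9,-23.6],
    [0.45,-0.1305,0.0025,-0.0235,0,20.3,-24.1],
    [0.45,-0.1305,0.0025,-0.0235,0,20.3,-24.1],
    [0.45,-0.1305,0.0025,-0.0235,0,20.3,-24.1],
  ],
)

```text
clock: 6.95
position: [0.4493, 0.1049, 0.2179]
ee_rot: [0.547, 0.765, 0.276, 0.197]
ft_force: [0.3, 0.9, -2.4]
grip_width: 0.658
```

```bash
python3 - <<'E'
from h import *
M=tool(SY,40)
print(monitor.get_obs()['joint_pos'].round(2))
for B in ([.425,.10,.25],st(-.095,0,.25),st(-.085,0,.235)):
    t=bar2tcp(B,M); print(rel(t,M).tolist())
E
```

```text
[ 0.06 -0.5  -0.29  2.42 -0.38  0.54  1.91]
[0.0032, -0.0098, -0.0065, -0.4068, -0.1022, 0.1026]
[-0.1427, -0.0417, -0.0329, -0.4068, -0.1022, 0.1026]
[-0.1428, -0.0435, -0.0149, -0.4068, -0.1022, 0.1026]
```

```bash
python3 - <<'E'
from h import *
M=tool(SY,40)
o=monitor.get_obs(); B0=o['position']-.02*M[:,2]+[0,0,.018]; print(B0)
for B in (B0+[0,0,.03],.5*(B0+[0,0,.03])+.5*st(-.1,0,.28),st(-.095,0,.28)):
    t=bar2tcp(B,M); print(np.round(B,3),t.round(3),rel(t,M).tolist())
E
```

```text
[0.43711622 0.10075679 0.2512677 ]
[0.437 0.101 0.281] [0.449 0.105 0.248] [0.0, 0.0191, -0.0231, -0.4068, -0.1022, 0.1026]
[0.433 0.024 0.281] [0.445 0.028 0.247] [-0.0714, -0.0036, -0.0411, -0.4068, -0.1022, 0.1026]
[ 0.433 -0.051  0.28 ] [ 0.445 -0.047  0.247] [-0.1427, -0.0225, -0.056, -0.4068, -0.1022, 0.1026]
```

servo_tool(
  motion=[
    [0.45,0,0.006,-0.008,0,0,0],
    [0.45,0,0.015,-0.018,0,0,0],
    [0.45,0,0.019,-0.023,0,0,0],
    [0.45,-0.01,0.016,-0.026,0,0,0],
    [0.45,-0.03,0.01,-0.031,0,0,0],
    [0.45,-0.05,0.003,-0.036,0,0,0],
    [0.45,-0.071,-0.004,-0.041,0,0,0],
    [0.45,-0.071,-0.004,-0.041,0,0,0],
    [0.45,-0.071,-0.004,-0.041,0,0,0],
  ],
)

```text
clock: 8.07
position: [0.4545, 0.0287, 0.2438]
ee_rot: [0.547, 0.767, 0.275, 0.193]
ft_force: [0.0, 0.2, -2.9]
grip_width: 0.653
```

```bash
python3 - <<'E'
from h import *
M=tool(SY,40)
o=monitor.get_obs(); B0=o['position']-.02*M[:,2]+[0,0,.018]; d=B0-ROD; a=np.radians(SY)
print(B0.round(4),'bar in stand',d[0]*np.cos(a)+d[1]*np.sin(a),-d[0]*np.sin(a)+d[1]*np.cos(a)); print(o['joint_pos'].round(2))
for B in (st(-.09,0,.28),): print(rel(bar2tcp(B,M),M).tolist())
E
```

```text
[0.4423 0.0246 0.2772] bar in stand -0.061800600560041025 0.06905503074447993
[ 0.28 -0.5  -0.21  2.36 -0.56  0.69  2.29]
[-0.0688, -0.0201, -0.0206, -0.7265, -0.4963, 0.0816]
```

```bash
cat >> h.py <<'E'
BT=np.array([0,.0116,-.0338])
def b2t(B,M): return np.array(B)-M@BT
def barst():
    o=monitor.get_obs(); C=R.from_quat(o['ee_rot']).as_matrix(); d=o['position']+C@BT-ROD; a=np.radians(SY)
    y=np.degrees(np.arctan2(-C[0,0],C[1,0])); t=np.degrees(np.arccos(-C[2,2]))
    print('bar in stand',np.round([d[0]*np.cos(a)+d[1]*np.sin(a),-d[0]*np.sin(a)+d[1]*np.cos(a),d[2]],4),'yaw %.1f tilt %.1f'%(y,t),'q',o['joint_pos'].round(2),'F',o['ft_force'].round(1))
E
python3 - <<'E'
from h import *
barst(); M=tool(15,36)
for B in (st(-.08,.055,.28),st(-.095,0,.28)): print(rel(b2t(B,M),M).tolist(),b2t(B,M))
E
```

```text
bar in stand [-0.0614  0.0688  0.2773] yaw 19.1 tilt 39.3 q [ 0.28 -0.5  -0.21  2.36 -0.56  0.69  2.29] F [ 0.   0.2 -2.9]
[-0.0146, -0.0147, -0.0147, 3.2615, -2.7528, 3.0294] [0.43971482 0.00816061 0.24583692]
[-0.0695, -0.0264, -0.0247, 3.2615, -2.7528, 3.0294] [ 0.44314038 -0.04874515  0.24583692]
```

servo_tool(
  motion=[
    [0.45,-0.003,-0.003,-0.003,0.8,-0.7,0.8],
    [0.45,-0.008,-0.008,-0.008,2,-1.6,1.8],
    [0.45,-0.0145,-0.0145,-0.0145,3.2,-2.7,3],
    [0.45,-0.0145,-0.0145,-0.0145,3.2,-2.7,3],
  ],
)

```text
clock: 8.57
position: [0.447, 0.0072, 0.244]
ee_rot: [0.578, 0.755, 0.245, 0.186]
ft_force: [-0.5, -0.4, -3.3]
grip_width: 0.653
```

```bash
python3 - <<'E'
from h import *
barst(); M=tool(15,36)
for B in (st(-.09,.03,.28),st(-.095,0,.28)): print(rel(b2t(B,M),M).tolist(),b2t(B,M))
E
```

```text
bar in stand [-0.0734  0.0517  0.2782] yaw 15.2 tilt 35.9 q [ 0.28 -0.5  -0.2   2.34 -0.44  0.74  2.15] F [-0.5 -0.4 -3.3]
[-0.0228, -0.0112, -0.0104, -0.1221, -0.2267, 0.0647] [ 0.43825805 -0.01872578  0.24583692]
[-0.053, -0.0137, -0.0123, -0.1221, -0.2267, 0.0647] [ 0.44314038 -0.04874515  0.24583692]
```

```bash
python3 - <<'E'
from h import *
M=tool(15,32)
for B in (st(-.09,.045,.28),st(-.093,0,.28)): print(rel(b2t(B,M),M).tolist(),b2t(B,M))
E
```

```text
[-0.0078, -0.0143, -0.0118, 3.8779, -0.2243, 0.0726] [ 0.43112229 -0.00514102  0.24518891]
[-0.0529, -0.0144, -0.012, 3.8779, -0.2243, 0.0726] [ 0.44270825 -0.04872733  0.24518891]
```

servo_tool(
  motion=[
    [0.45,-0.003,-0.005,-0.004,1.3,0,0],
    [0.45,-0.006,-0.011,-0.009,2.8,-0.1,0],
    [0.45,-0.008,-0.014,-0.012,3.9,-0.2,0],
    [0.45,-0.008,-0.014,-0.012,3.9,-0.2,0],
  ],
)

```text
clock: 9.07
position: [0.4312, -0.0066, 0.2456]
ee_rot: [0.586, 0.762, 0.218, 0.168]
ft_force: [-0.8, -0.7, -2.4]
grip_width: 0.656
```

```bash
python3 - <<'E'
from h import *
barst(); M=tool(15,32)
for B in (st(-.09,.03,.28),st(-.093,0,.28)): print(rel(b2t(B,M),M).tolist(),b2t(B,M))
s,_=shot('side');t,_=shot('top')
a=[]
for cam,p in(('side',s),('top',t)):
    u=pix(cam,st(-.064,0,.2))[0].astype(int); r0,c0=max(0,min(250,u[1]-75)),u[0]-75
    a.append(cv2.resize(p[r0:r0+150,c0:c0+150],(400,400),interpolation=cv2.INTER_CUBIC))
cv2.imwrite('pics/w1.png',np.hstack(a))
E
```

```text
bar in stand [-0.0904  0.0436  0.2804] yaw 14.9 tilt 32.0 q [ 0.31 -0.5  -0.2   2.3  -0.4   0.83  2.14] F [-0.8 -0.7 -2.4]
[-0.0135, 0.0009, 0.001, -0.0374, 0.0514, -0.0647] [ 0.43593149 -0.01934918  0.24518891]
[-0.0436, 0.0, 0.0005, -0.0374, 0.0514, -0.0647] [ 0.44270825 -0.04872733  0.24518891]
```

View pics/w1.png

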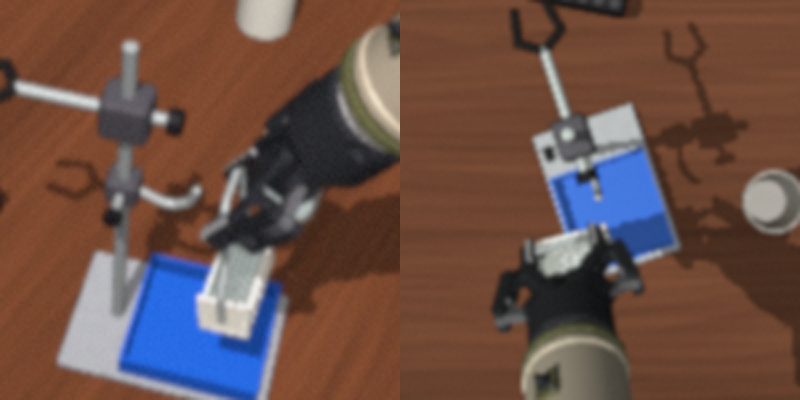

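The side half shows the rack hanging level over the tray with its handle at (235,190), just in front of the hook tip at (195,190). The knob is clear at (172,122). Next I shift sideways in front of the tip.

servo_tool(
  motion=[
    [0.45,-0.005,0,0,0,0,0],
    [0.45,-0.015,0,0,0,0,0],
    [0.45,-0.026,0,0,0,0,0],
    [0.45,-0.036,0,0,0,0,0],
    [0.45,-0.0435,0,0.0005,0,0,0],
    [0.45,-0.0435,0,0.0005,0,0,0],
    [0.45,-0.0435,0,0.0005,0,0,0],
  ],
)

```text
clock: 10.05
position: [0.4425, -0.0482, 0.2447]
ee_rot: [0.586, 0.762, 0.218, 0.168]
ft_force: [-0.6, 0.6, -2.8]
grip_width: 0.655
```

```bash
python3 - <<'E'
from h import *
barst(); M=tool(15,32)
o=monitor.get_obs(); C=R.from_quat(o['ee_rot']).as_matrix(); Bp=o['position']+C@BT; print('bar world',Bp.round(4))
for B in (st(-.093,0,.236),st(-.04,0,.236)): print(rel(b2t(B,M),M).tolist(),b2t(B,M))
p,d=shot('side'); X=cloud('side',d)
a=cv2.resize(p[150:300,285:435],(600,600),interpolation=cv2.INTER_CUBIC)
for q,c in [(Bp+C[:,0]*.013,(0,0,255)),(Bp-C[:,0]*.013,(0,0,255)),(st(-.064,0,.214),(0,255,0)),(st(-.038,0,.191),(0,255,0)),(st(-.044,0,.285),(0,255,255))]:
    u=(pix('side',q)[0]-[285,150]+.5)*4; cv2.circle(a,(int(u[0]),int(u[1])),3,c,-1)
cv2.imwrite('pics/w2.png',a)
E
```

```text
bar in stand [-0.093   0.0006  0.2796] yaw 15.0 tilt 31.9 q [ 0.32 -0.44 -0.11  2.27 -0.4   0.83  2.24] F [-0.6  0.6 -2.8]
bar world [ 0.4347 -0.0502  0.2796]
[-0.0006, -0.023, 0.037, -0.0565, 0.016, -0.0444] [ 0.44270825 -0.04872733  0.20118891]
[0.0029, 0.0219, 0.065, -0.0565, 0.016, -0.0444] [ 0.49291039 -0.03173484  0.20118891]
```

View pics/w2.png

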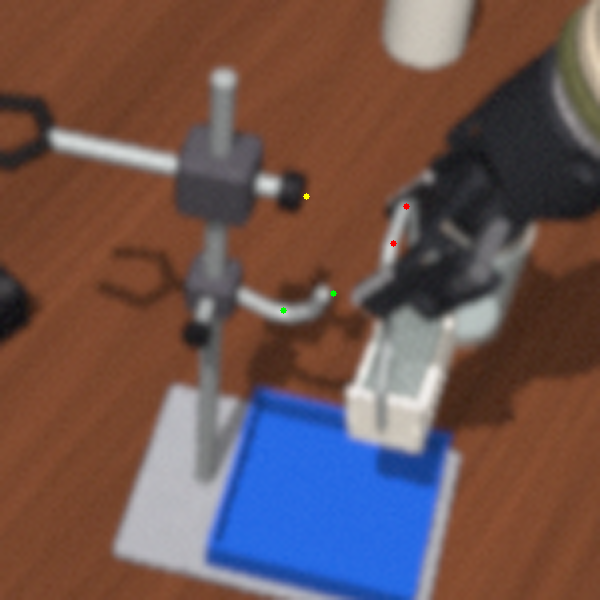

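The side view shows the bar (red points at (393,243) and (406,206)) in front of the hook tip at (323,292). The drawn seat and tip points agree with the hook to a few mm. Next I lower to just above tip height and move over the hook.

servo_tool(
  motion=[
    [0.45,0,-0.006,0.009,0,0,0],
    [0.45,0,-0.014,0.022,0,0,0],
    [0.45,-0.0005,-0.021,0.034,0,0,0],
    [0.45,-0.0005,-0.023,0.037,0,0,0],
    [0.45,0,-0.017,0.041,0,0,0],
    [0.45,0.001,-0.007,0.047,0,0,0],
    [0.45,0.001,0.004,0.054,0,0,0],
    [0.45,0.002,0.014,0.06,0,0,0],
    [0.45,0.003,0.022,0.065,0,0,0],
    [0.45,0.003,0.025,0.067,0,0,0],
    [0.45,0.003,0.025,0.067,0,0,0],
    [0.45,0.003,0.025,0.067,0,0,0],
  ],
)

```text
clock: 11.6
position: [0.4963, -0.0311, 0.2011]
ee_rot: [0.586, 0.762, 0.218, 0.168]
ft_force: [-0.1, -1.1, -3.4]
grip_width: 0.657
```

```bash
python3 - <<'E'
from h import *
barst(); M=tool(15,32)
o=monitor.get_obs(); C=R.from_quat(o['ee_rot']).as_matrix(); Bp=o['position']+C@BT
for B in (st(-.036,0,.205),st(-.036,0,.192)): print(rel(b2t(B,M),M).tolist())
p,d=shot('side')
a=cv2.resize(p[150:300,285:435],(600,600),interpolation=cv2.INTER_CUBIC)
cv2.imwrite('pics/w3.png',a)
E
```

```text
bar in stand [-0.0366 -0.0004  0.2359] yaw 14.9 tilt 31.9 q [ 0.29 -0.26 -0.17  2.25 -0.4   0.66  2.21] F [-0.1 -1.1 -3.4]
[0.0005, -0.0159, 0.0265, -0.0585, 0.0349, -0.0697]
[0.0005, -0.0227, 0.0376, -0.0585, 0.0349, -0.0697]
```

View pics/w3.png

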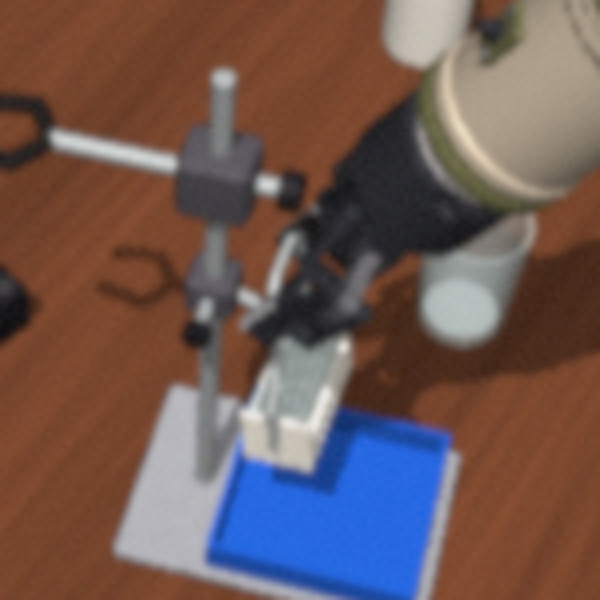

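The bar is now above the hook between knob and hook block, with its wire at about (270–295, 235–290). The hook wire is visible at (250,297), and there is no contact force. I'll lower it.

servo_tool(
  motion=[
    [0.45,0,-0.004,0.006,0,0,0],
    [0.45,0,-0.008,0.013,0,0,0],
    [0.45,0,-0.012,0.02,0,0,0],
    [0.45,0.0005,-0.016,0.0265,0,0,0],
    [0.45,0.0005,-0.018,0.03,0,0,0],
    [0.45,0.0005,-0.02,0.033,0,0,0],
    [0.45,0.0005,-0.0205,0.034,0,0,0],
    [0.45,0.0005,-0.0205,0.034,0,0,0],
  ],
)

```text
clock: 12.65
position: [0.497, -0.0302, 0.1616]
ee_rot: [0.586, 0.762, 0.218, 0.168]
ft_force: [0.6, 0.1, -2.5]
grip_width: 0.658
```

```bash
python3 - <<'E'
from h import *
barst()
E
```

```text
bar in stand [-3.560e-02  1.000e-04  1.964e-01] yaw 14.9 tilt 32.0 q [ 0.27 -0.21 -0.16  2.3  -0.43  0.56  2.25] F [ 0.6  0.1 -2.5]
```

servo_tool(
  motion=[
    [0.45,0,-0.0005,0.001,0,0,0],
    [0.45,0,-0.001,0.0017,0,0,0],
    [0.45,0,-0.0016,0.0025,0,0,0],
    [0.45,0,-0.0016,0.0025,0,0,0],
  ],
)

```text
clock: 13.15
position: [0.4976, -0.0302, 0.1594]
ee_rot: [0.585, 0.762, 0.219, 0.168]
ft_force: [-3.5, 1.1, 4.4]
grip_width: 0.657
```

It is resting on the hook: vertical force went from −2.5 N to +4.4 N with the bar at seat height. I'll release it.

servo_tool(
  motion=[
    [0.75,0,0,0,0,0,0],
    [0.75,0,0,0,0,0,0],
    [0.85,0,0,0,0,0,0],
    [1,0,0,0,0,0,0],
    [1,0,0,0,0,0,0],
    [1,0,0,0,0,0,0],
    [1,0,0,0,0,0,0],
    [1,0,0,0,0,0,0],
  ],
)

```text
clock: 14.15
position: [0.4969, -0.0302, 0.1585]
ee_rot: [0.586, 0.762, 0.218, 0.168]
ft_force: [0.0, 0.6, 0.1]
grip_width: 0.999
```

```bash
python3 - <<'E'
from h import *
barst()
p,d=shot('side'); t,_=shot('top')
a=cv2.resize(p[165:290,300:425],(400,400),interpolation=cv2.INTER_CUBIC); u=pix('top',st(-.04,0,.19))[0].astype(int)
b=cv2.resize(t[u[1]-50:u[1]+50,u[0]-50:u[0]+50],(400,400),interpolation=cv2.INTER_CUBIC)
cv2.imwrite('pics/rel.png',np.hstack([a,b]))
E
```

```text
bar in stand [-3.570e-02  1.000e-04  1.933e-01] yaw 14.9 tilt 31.9 q [ 0.27 -0.21 -0.16  2.31 -0.44  0.55  2.26] F [0.  0.6 0.1]
```

View pics/rel.png

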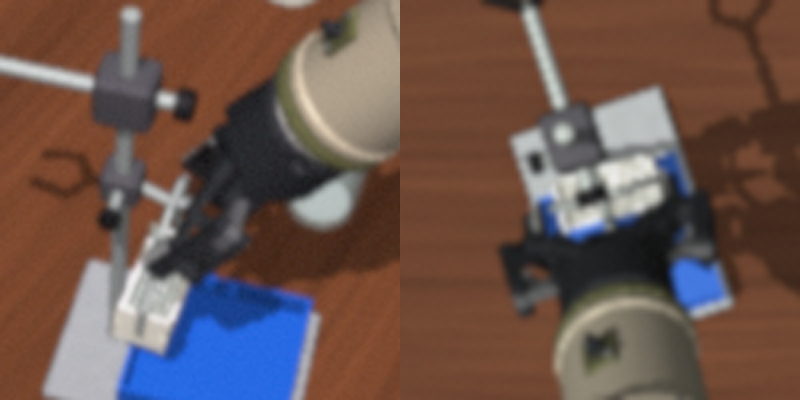

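It is released and the wrist force is about 0. The rack hangs from the hook in the side half, with the cradle at (155,310) and the bar near (178,200), perhaps swinging a little. I'll back straight out along the tool axis.

servo_tool(
  motion=[
    [1,0,0,-0.004,0,0,0],
    [1,0,0,-0.012,0,0,0],
    [1,0,0,-0.022,0,0,0],
    [1,0,0,-0.034,0,0,0],
    [1,0,0,-0.046,0,0,0],
    [1,0,0,-0.058,0,0,0],
    [1,0,0,-0.07,0,0,0],
    [1,0,0,-0.085,0,0,0],
    [1,0,0,-0.1,0,0,0],
    [1,0,0,-0.11,0,0,0],
    [1,0,0,-0.11,0,0,0],
    [1,0,0,-0.11,0,0,0],
    [1,0,0,-0.11,0,0,0],
    [1,0,0,-0.11,0,0,0],
    [1,0,0,-0.11,0,0,0],
    [1,0,0,-0.11,0,0,0],
  ],
)

```text
clock: 16.25
position: [0.4407, -0.0452, 0.2518]
ee_rot: [0.586, 0.762, 0.218, 0.168]
ft_force: [-1.1, 0.6, -0.5]
grip_width: 0.998
```

```bash
python3 - <<'E'
from h import *
barst()
a=np.radians(SY); Rz=np.array([[np.cos(a),np.sin(a),0],[-np.sin(a),np.cos(a),0],[0,0,1]])
for k in range(2):
    p,d=shot('side'); X=(cloud('side',d)-ROD)@Rz.T
    b,g,r=[p[...,i].astype(int) for i in range(3)]
    m=(abs(X[...,1])<.06)&(X[...,0]>-.12)&(X[...,0]<.03)&(X[...,2]>.05)&(X[...,2]<.12)&(r>110)&(abs(b-r)<50)
    m2=(abs(X[...,1])<.03)&(X[...,0]>-.06)&(X[...,0]<-.02)&(X[...,2]>.186)&(X[...,2]<.206)&(r>110)
    print('cradle',m.sum(),np.median(X[m],0).round(4),X[m].min(0).round(3),X[m].max(0).round(3),'top pts',m2.sum(),X[m2].min(0).round(3),X[m2].max(0).round(3))
a=cv2.resize(p[165:290,300:425],(500,500),interpolation=cv2.INTER_CUBIC)
cv2.imwrite('pics/end.png',a)
E
```

```text
bar in stand [-0.0938  0.004   0.2866] yaw 14.9 tilt 31.9 q [ 0.33 -0.45 -0.12  2.27 -0.39  0.85  2.23] F [-1.1  0.6 -0.5]
cradle 698 [-0.0366  0.0057  0.0905] [-0.058 -0.041  0.05 ] [0.007 0.046 0.12 ] top pts 99 [-0.057 -0.025  0.186] [-0.02   0.029  0.205]
cradle 702 [-0.0378  0.0056  0.0907] [-0.059 -0.043  0.051] [0.007 0.046 0.12 ] top pts 98 [-0.055 -0.023  0.186] [-0.021  0.026  0.205]
```

View pics/end.png

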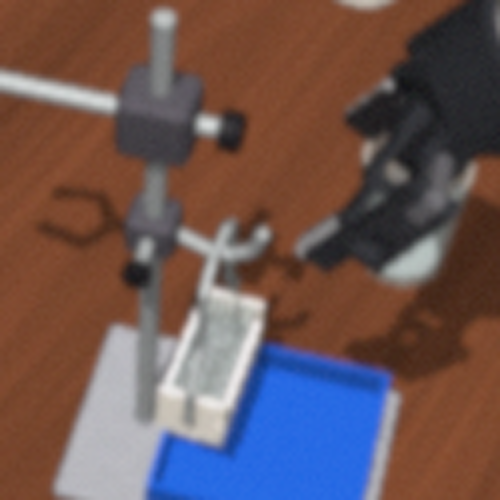

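The rack hangs from the hook at (230,240), upright over the tray, and the gripper is well clear. I'll let any swing die out and measure once more before handing in.

servo_tool(
  motion=[
    [1,0,0,0,0,0,0],
    [1,0,0,0,0,0,0],
    [1,0,0,0,0,0,0],
    [1,0,0,0,0,0,0],
    [1,0,0,0,0,0,0],
    [1,0,0,0,0,0,0],
    [1,0,0,0,0,0,0],
    [1,0,0,0,0,0,0],
    [1,0,0,0,0,0,0],
    [1,0,0,0,0,0,0],
    [1,0,0,0,0,0,0],
    [1,0,0,0,0,0,0],
    [1,0,0,0,0,0,0],
    [1,0,0,0,0,0,0],
    [1,0,0,0,0,0,0],
    [1,0,0,0,0,0,0],
    [1,0,0,0,0,0,0],
    [1,0,0,0,0,0,0],
    [1,0,0,0,0,0,0],
    [1,0,0,0,0,0,0],
  ],
)

```text
clock: 18.85
position: [0.4407, -0.0453, 0.2518]
ee_rot: [0.586, 0.762, 0.218, 0.168]
ft_force: [0.4, -0.4, -0.0]
grip_width: 0.998
```

```bash
python3 - <<'E'
from h import *
a=np.radians(SY); Rz=np.array([[np.cos(a),np.sin(a),0],[-np.sin(a),np.cos(a),0],[0,0,1]])
for k in range(8):
    p,d=shot('side'); X=(cloud('side',d)-ROD)@Rz.T
    b,g,r=[p[...,i].astype(int) for i in range(3)]
    m=(abs(X[...,1])<.06)&(X[...,0]>-.12)&(X[...,0]<.03)&(X[...,2]>.05)&(X[...,2]<.12)&(r>110)&(abs(b-r)<50)
    print(m.sum(),X[m].mean(0).round(4))
for n in('beaker','bottle','tube_block'):
    for r in models.boxes_of('side',n)[:1]: print(n,toworld('side',r['point']).round(3))
E
```

```text
699 [-0.0338  0.0076  0.0897]
698 [-0.0339  0.0077  0.0898]
696 [-0.0339  0.008   0.09  ]
696 [-0.0339  0.0078  0.0899]
695 [-0.034   0.0076  0.0898]
698 [-0.0339  0.0078  0.09  ]
695 [-0.0337  0.0077  0.0898]
693 [-0.034   0.0078  0.0899]
beaker [[ 0.442 -0.22   0.044]]
bottle [[ 0.604 -0.437  0.084]]
tube_block [[ 0.736 -0.     0.04 ]]
```

```bash
python3 -c "
from workcell import ticket
print(ticket.hand_in())"
```

```text
the job is handed in; nothing more can be done
None
```

The rack is hanging by its handle on the drain stand's hook, over the blue drip tray. I handed the job in about 19 s into the 53 s limit; no verdict was reported.

**What I did:** I gripped the rack by the outsides of its handle legs with the gripper tilted 40°. I lifted it, turned it towards the stand, and brought the loop in front of the hook tip. Then I moved the bar over the tip and lowered it until the vertical force showed contact with the hook. After that I opened the jaws and backed straight out.

**Reach problem:** the arm hit its joint limits in front of the hook. I cut the tilt to 32° and turned the gripper to 15° instead of the stand's 18.7°.

**Last checks:**
- **Hanging:** the final picture shows the rack hanging upright, and the cradle measured directly below the hook seat.
- **Bar position:** at release the bar was about 2 mm from the seat along the hook, 0 mm across it and 2 mm above it. That comes from the gripper pose; the camera overlay of the hook agreed only to within a few mm.
- **At rest:** eight pictures in a row agreed to within 0.5 mm.
- **Robot clear:** the wrist force was about 0 and the gripper was clear of the rack.
- **Bottle and tube block:** they measured within 4 mm of their first positions.
- **Beaker:** its reading was about 15 mm in x and 24 mm in height off the first one. The gripper was partly hiding it in that view and the arm never worked near it, so I put this down to the hidden view. I did not confirm it separately.

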